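Shut the desiccator and lift the specimen rack level

ROBOT

A 6-joint arm with a two-finger parallel gripper is mounted at the origin on a cart in front of the work surface, level with it; the furniture and walls round the work are solid. World frame = base frame: x ahead of the robot, y to its left, z up, the work surface at z = 0. Lengths are in m, angles in rad, forces in N, time in s.
With the tool pointing down it reaches from about 0.275 to 0.825 m from the base axis. Payload 4.9 kg.
Tool frame: the origin (TCP) lies midway between the tips of the shut fingers; the grasp point (between the pads) lies 19 mm behind it; z points along the fingers, y is the line along which they close (so a half turn about z gives the same grasp; the last joint's range is limited). The gripper opens to 85 mm and grips with 20 to 120 N. Pads are 22 mm wide; open, the fingers measure 114 mm over their backs; the gripper's body (76 mm by 85 mm) begins 54 mm behind the grasp point. The pads swing forward as they close: fully open they stand 13 mm farther back than shut.
Start: joints at [-1.279, 0.326, -0.193, 1.052, 0, 1.437], TCP at [0.227, -0.501, 0.198] pointing down, gripper open.
Joint ranges: [-2.65, 2.65], [-0.97, 1.79], [-1.3, 1.35], [-1.93, 2.1], [-1.47, 1.37], [-3.14, 3.14]. Speed limits (rad/s): [2.57, 2.57, 3.14, 3.14, 3.14, 3.14].

INTERFACE

Orientations are given as a 3x3 rotation matrix whose columns are the frame's x, y, z axes.
In Python, from workcell import get_obs, get_image, camera_model, job_done, cut_out, landmark_of gives the robot as it stands. The module is installed in compiled form; this text tells all that it offers.
- The arm moves only by the tool move_arm, never from a script. Its argument "increments" is a list of rows, each a list of 5 numbers: the shift along the tool's x, y, z in units of 25 mm (1.0 is 25 mm), then the turn about the tool's z in degrees, then the opening, from 0 (shut) to 1 (fully open). In form: [[dx, dy, dz, yaw, hand], ...]. A call has 1 to 20 rows; each row shifts and turns the commanded pose from where the row before left it, along the tool's axes as they then stand; what a row does not reach is not made up. A row lasts 1/12 s, in which the tool goes at most 41.7 mm and 7.16 degrees, less where a joint would pass 70% of its speed; a pose out of reach is approached as far as the arm can. A call is refused whole if a number of a shift passes 1 or a number of a turn 7.16, either way. A call with a gripper value outside its range is refused whole. The fingers move at their own pace and stop on an object; "squeeze" is the grip in N (left out, the last holds). Time passes only in rows, so rows that do not move let the fingers close. It gives the time, the measured TCP pose, the force, the opening and the grip force at its end, in the units of the state.
- get_obs(): the state, without advancing time (a new reading comes with each control period).
- get_image(name): name is "side" or "top"; returns the picture (480x640x3 uint8, blue, green, red); there is no depth.
- camera_model(name): a dict with "fx", "fy", "cx", "cy" (pixels), "rvec" (rotation vector, rad) and "tvec" (3), from world to camera coordinates, as OpenCV has them. Camera axes: x right, y down, z forward; pixel columns grow to the right and rows downward; lengths in m; the calibration is good to about 2 mm. A picture is of the moment at which its call begins. camera_model takes no time and is no camera call.
- job_done(): hands the job in; it is judged then, once.
Trained networks look in the newest picture that a camera, given by its name, has taken for a name from the list of things; names that differ only in an ending like _2 or _b are one class to them, and where a whole thing is asked for, a point or a joint stands for the part that bears it (a point fixed in the world has none). Each returns a list of dicts, best first, with "confidence" (0 to 1); they miss things now and then, are a little off and sometimes report something else, mostly with a low value. They report only what shows in the picture. A call takes as long as a camera call. They do not tell look-alikes from the thing itself.
- cut_out(camera, thing): "pixels" (480x640 bool, what is visible of it) and "pixel" ([column, row] in pixels, amid what is visible of it).
- landmark_of(camera, thing): "pixel" ([column, row] in pixels: a listed point, or the origin of a listed thing).
The state is a dict: "time_s": time; "joints": joint angles; "dq": joint speeds; "joint_torque": joint torques, N m; "ee_pos": TCP position; "tcp_rot": TCP orientation; "force": force on the tool from outside, world axes, zero at the start; "torque": the same for the moment, N m; "grip_width": finger opening in m; "finger_force": force on a finger pad.
Only numpy, scipy, OpenCV 4.12 (cv2) and the standard library are available. Lean on these libraries where they do the work, as an engineer would, in place of code of your own. Each camera call takes 0.05 s, during which the arm holds its last target. There are 200 camera calls.

TASK

The specimens have just come out of the desiccator on their rack: first push the desiccator's clear door shut, without slamming it, until it clicks home on its roller catch, and take the hand off it so that the desiccant stays dry. Then take the rack by its black hand grip, lift it straight up out of its steel tray with the three loose specimens still sitting in their pockets, and hold it level and still about 10 cm above the tray for at least two seconds, ready for me to take it from you; the program finishes while still holding it there. Leave the upright hand microscope, the tin and the caliper alone.

Things in the scene. Friction and masses are not known exactly. Their poses are not given: they have to be found in the camera images.
- desiccator: small white sheet-metal desiccator cabinet, fixed, 170 mm deep (x), 240 mm wide (y), 200 mm high; origin: centre of its underside on the worktop; +x points from its open front to its back, +y to its left side as seen from the robot, where the door is hinged; its yaw varies
- desiccator_door (a joint): door angle in rad: 0 = fully shut, about 1.2 = wide open; seen from above it opens clockwise, its free right edge swinging towards the robot. It stays where it is left. A spring roller catch under the roof resists over the last 0.06 rad (about 5 N at the free edge), lets go at about 0.025 rad and pulls the door to 0
- door_hinge (a point): point on the vertical hinge axis, at the cabinet's front left edge, 185 mm above the worktop; axes as desiccator. The axis lies in the plane of the door's inner face
- door_push (a point): on the outer face of the door's 30 mm wide free-edge stile, 225 mm from the hinge axis, 18 mm (door thickness) in front of it, 185 mm above the worktop, 15 mm below the top of door and cabinet; -x points out of the outer face, +y to the hinge. A bow handle juts 24 mm from the same stile, but only 55 to 115 mm above the worktop
- tray: shallow open stainless tray, fixed, 76 mm (x) by 192 mm (y), walls 3 mm thick and 14 mm high (bead on the rim to 16 mm), floor 3 mm thick; origin: centre of its underside on the worktop; yaw varies
- rack: rack standing in the tray: aluminium plate 60 (x) x 176 (y) x 10 mm on four 6 mm feet, three 47 mm square pockets 5 mm deep, 54 mm apart along y, one at the centre; a wire handle rises 83 mm either side of the centre and runs along y over the pockets; origin: centre under its feet, on the tray's floor; 0.32 kg empty, about 0.8 kg loaded, perhaps unevenly
- rack_grip (a point): centre of the black hand grip in the middle of the rack's handle, 100 mm above the rack's origin; the grip is a flat-sided bar 16 mm thick (x), 60 mm long (y) and 18 mm high (z); axes as rack
- specimen_tall: round steel specimen, 36 mm diameter, 22 mm high, standing loose in one of the pockets, its underside 11 mm above the rack's origin; origin: centre of its underside
- specimen_wide: round steel specimen, 42 mm diameter, 16 mm high, loose in another pocket; origin: centre of its underside
- specimen_small: round steel specimen, 30 mm diameter, 20 mm high, loose in the remaining pocket; origin: centre of its underside
- brinell_microscope: bystander: black hand microscope standing upright right of the tray, 38 x 46 x 136 mm; origin: centre of its underside
- cotton_tin: bystander: round tin with lid, 67 mm diameter, 40 mm high, between tray and desiccator; origin: centre of its underside
- caliper: bystander: steel caliper lying flat beyond the tray, 73 x 205 x 10 mm; origin: centre of its underside
Things that resemble listed ones, but are neither listed nor needed, are in the scene too. What is shaped like the specimen_wide but orange or yellow is not meant.

How it is judged:
On the way, in this order (a step that is already met when the one before it is completed fails the run):
1. the door is shut on its catch and the hand is off it (value of joint desiccator_door below 0.012 rad and contact force between each of the arm, the fingers and desiccator below 0.3 N), for 0.3 s.
2. the loaded rack is held level and still in the air, 60 to 160 mm above the tray's floor (z of rack in the frame of tray between 0.063 and 0.163 m and angle between rack's own z axis and vertical below 0.07 rad and linear speed of rack below 0.015 m/s and angular speed of rack below 0.1 rad/s and contact force between the fingers and rack above 3 N), for 1.5 s.
At the end, for the whole second after the job is handed in: Door shut on its catch (within 0.012 rad), robot off the desiccator; fingers hold the rack within 60 mm sideways of its tray, feet 60 to 160 mm above the tray's floor, within 4 degrees of level, still (15 mm/s, 0.1 rad/s), touching no tray or cabinet, all specimens flat in their pockets (all of step 1 and all of step 2 and horizontal distance between rack and tray below 0.06 m and contact force between rack and tray below 0.05 N and contact force between rack and desiccator below 0.05 N and z of specimen_tall in the frame of rack between 0.008 and 0.0135 m and z of specimen_wide in the frame of rack between 0.008 and 0.0135 m and z of specimen_small in the frame of rack between 0.008 and 0.0135 m); the arm keeps its last pose, push and grip.
It fails at once if the door is slammed (faster than 3 rad/s, 0.7 m/s at its free edge) (velocity of joint desiccator_door below -3 rad/s).
It fails at once if the rack is tipped by more than 14 degrees (angle between rack's own z axis and vertical above 0.25 rad).
It fails at once if the hand microscope is moved or tipped (distance of brinell_microscope from where it was at the start of the episode above 0.015 m or angle between brinell_microscope's own z axis and vertical above 0.3 rad).
It fails at once if the tin is moved (distance of cotton_tin from where it was at the start of the episode above 0.015 m).
It fails at once if the caliper is moved (distance of caliper from where it was at the start of the episode above 0.015 m).
It also fails if it takes over 64 s, if anything falls off the work surface, if the arm or the gripper's body presses on something with over 40 N, if the wrist force passes 120 N, or if a joint passes its speed limit or range.

## Working session

There is one attempt and no reset: what is moved stays moved. The work goes in short steps, Python scripts to look and compute and a tool call to move; the robot and the scene stay as the last step left them, time stands still between calls to the robot, and variables do not carry over. Pictures are saved under pics/ and viewed, at most 10 in all, crops included, and the job is handed in when it is done.

Besides the shell and the picture viewer there is one more tool, called after "Call:" as name(argument=value, ...) on one line, values as JSON. move_arm: Moves the arm, as the interface text tells. Its arguments: {"type":"object","properties":{"increments":{"type":"array","items":{"type":"array","items":{"type":"number"}}},"squeeze":{"type":"number"}},"required":["increments"]}

```bash
mkdir -p pics
cat > h.py <<'E'
import numpy as np, cv2
from workcell import *
def cam(n):
    m=camera_model(n);K=np.array([[m['fx'],0,m['cx']],[0,m['fy'],m['cy']],[0,0,1.]])
    R=cv2.Rodrigues(np.array(m['rvec'],float))[0];return K,R,np.array(m['tvec'],float).ravel()
def ray(n,p):
    K,R,t=cam(n);d=R.T@np.linalg.solve(K,[p[0],p[1],1.]);return -R.T@t,d
def atz(n,p,z):
    c,d=ray(n,p);return c+d*(z-c[2])/d[2]
def tri(p1,p2,n1='side',n2='top'):
    A=np.zeros((3,3));b=np.zeros(3)
    for n,p in((n1,p1),(n2,p2)):
        c,d=ray(n,p);d/=np.linalg.norm(d);P=np.eye(3)-np.outer(d,d);A+=P;b+=P@c
    return np.linalg.solve(A,b)
def proj(n,X):
    K,R,t=cam(n);q=K@(R@np.array(X,float)+t);return q[:2]/q[2]
E
python3 - <<'E'
from h import *
np.set_printoptions(precision=3,suppress=True)
for n in('side','top'):
    cv2.imwrite(f'pics/{n}0.png',get_image(n)); K,R,t=cam(n);print(n,-R.T@t)
    for th in['desiccator','door_hinge','door_push','tray','rack','rack_grip','brinell_microscope','cotton_tin','caliper','specimen_wide']:
        print(n,th,[(np.round(d['pixel'],1).tolist(),round(d['confidence'],2)) for d in landmark_of(n,th)[:3]])
o=get_obs();print(o['time_s'],o['tcp_rot'],o['ee_pos'])
E
```

```text
side [-0.154 -0.429  1.04 ]
side desiccator [([268.9, 194.8], 0.91)]
side door_hinge []
side door_push []
side tray [([389.1, 317.0], 0.75)]
side rack [([392.0, 319.3], 0.82), ([267.2, 193.8], 0.49)]
side rack_grip [([403.1, 286.5], 0.75)]
side brinell_microscope [([482.9, 336.6], 0.57)]
side cotton_tin [([342.8, 242.2], 0.59)]
side caliper [([483.4, 334.8], 0.53)]
side specimen_wide [([370.8, 306.6], 0.86), ([328.2, 356.4], 0.69), ([322.6, 298.5], 0.6)]
top [ 0.397 -0.034  1.377]
top desiccator []
top door_hinge [([150.3, 194.4], 0.62)]
top door_push [([193.1, 284.8], 0.88)]
top tray [([405.6, 254.7], 0.65), ([383.5, 263.7], 0.44)]
top rack [([405.8, 257.1], 0.55)]
top rack_grip [([415.7, 253.2], 0.57)]
top brinell_microscope [([478.1, 234.9], 0.89), ([407.5, 252.3], 0.66)]
top cotton_tin [([321.8, 202.5], 0.76)]
top caliper [([400.4, 196.1], 0.96)]
top specimen_wide [([342.2, 272.4], 0.72), ([401.2, 308.5], 0.69), ([378.5, 326.3], 0.61)]
1.1 [[ 0.911  0.413 -0.   ]
 [ 0.413 -0.911  0.   ]
 [-0.    -0.    -1.   ]] [ 0.227 -0.501  0.198]
```

View pics/side0.png

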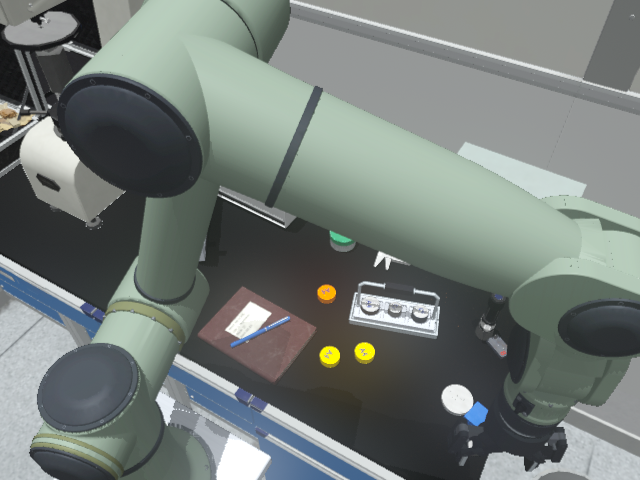

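View pics/top0.png

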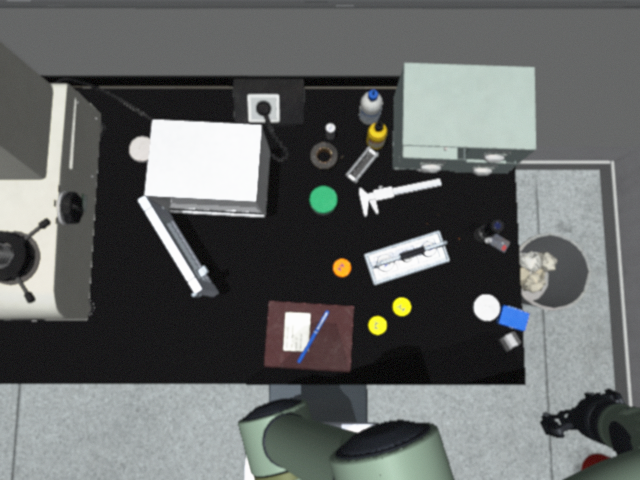

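The side view is mostly blocked by the arm, but it shows the rack at about (395,312). In the top view the door is open from its hinge at (150,195) to its free edge at (205,290). The rack grip is at about (410,253), the tin at (323,200), the caliper at (400,195) and the microscope at (490,235).

Run:
```python
from h import *
np.set_printoptions(precision=4,suppress=True)
print('hinge',atz('top',(150.3,194.4),.185),'push',atz('top',(193.1,284.8),.185))
print('roof corners',[atz('top',p,.2) for p in((152,121),(268,124),(267,207),(146,199))])
print('door top ends',[atz('top',p,.2) for p in((139,199),(150,197),(193,297),(204,296),(217,292))])
print('grip tri',tri((403.1,286.5),(415.7,253.2)),'at z',atz('top',(415.7,253.2),.103),atz('side',(403.1,286.5),.103))
print('tray',atz('top',(405.6,254.7),0),atz('side',(389,317),0))
for c,th in(('top','tray'),('top','rack'),('top','rack_grip'),('side','rack_grip'),('top','door_push'),('top','desiccator')):
    for d in cut_out(c,th)[:2]:
        q=np.argwhere(d['pixels'])[:,::-1].astype(np.float32)
        print(c,th,round(d['confidence'],2),len(q),cv2.minAreaRect(q),q.mean(0))
print('micro',atz('top',(478,235),0), 'tin',atz('top',(323,200),.04),'white machine',atz('top',(97,200),.15))
im=cv2.imread('pics/top0.png');a=cv2.resize(im[180:310,100:290],None,fx=4,fy=4,interpolation=cv2.INTER_CUBIC)
cv2.imwrite('pics/door.png',a)
b=cv2.resize(im[215:300,350:520],None,fx=4.5,fy=4.5,interpolation=cv2.INTER_CUBIC);cv2.imwrite('pics/rack.png',b)
```

```text
hinge [0.6633 0.3509 0.185 ] push [0.4668 0.2504 0.185 ]
roof corners [array([0.8246, 0.3503, 0.2   ]), array([0.8181, 0.0954, 0.2   ]), array([0.6327, 0.0944, 0.2   ]), array([0.6498, 0.3549, 0.2   ])]
door top ends [array([0.6498, 0.3699, 0.2   ]), array([0.6542, 0.3465, 0.2   ]), array([0.4404, 0.2461, 0.2   ]), array([0.4425, 0.2231, 0.2   ]), array([0.451 , 0.1961, 0.2   ])]
grip tri [ 0.5433 -0.2358  0.1214] at z [ 0.5449 -0.2378  0.103 ] [ 0.5581 -0.2329  0.103 ]
tray [ 0.5531 -0.2292  0.    ] [ 0.542  -0.2189  0.    ]
top tray 0.75 710 ((406.5494079589844, 256.884521484375), (32.272247314453125, 79.01793670654297), 72.55281066894531) [406.6408 257.9479]
top rack 0.66 1410 ((408.72479248046875, 255.5825958251953), (25.861312866210938, 77.29659271240234), 73.3007583618164) [407.5298 256.1432]
top rack_grip 0.87 1588 ((409.42559814453125, 255.4064178466797), (26.164724349975586, 78.4661865234375), 72.07208251953125) [408.2368 255.4503]
top rack_grip 0.65 13215 ((202.84104919433594, 209.16139221191406), (128.46580505371094, 176.29393005371094), 2.573359727859497) [203.1059 182.3648]
side rack_grip 0.63 1729 ((396.4100036621094, 304.5577392578125), (82.37174224853516, 42.26314163208008), 9.833563804626465) [396.6622 307.6194]
side rack_grip 0.34 171 ((394.5, 309.5), (15.0, 13.0), 90.0) [394.6491 309.7661]
top door_push 0.85 2302 ((178.61680603027344, 245.72140502929688), (122.01001739501953, 24.39815330505371), 59.981624603271484) [179.7072 248.6872]
top desiccator 0.8 12831 ((201.93505859375, 208.5326385498047), (126.9434814453125, 175.48216247558594), 4.289153099060059) [203.1405 181.7625]
micro [ 0.6027 -0.4102  0.    ] tin [ 0.6824 -0.0246  0.04  ] white machine [0.6581 0.4812 0.15  ]
```

View pics/door.png

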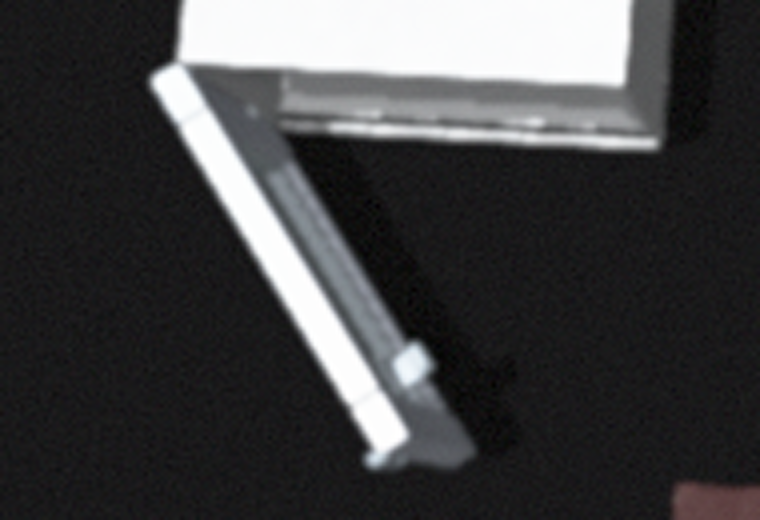

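View pics/rack.png

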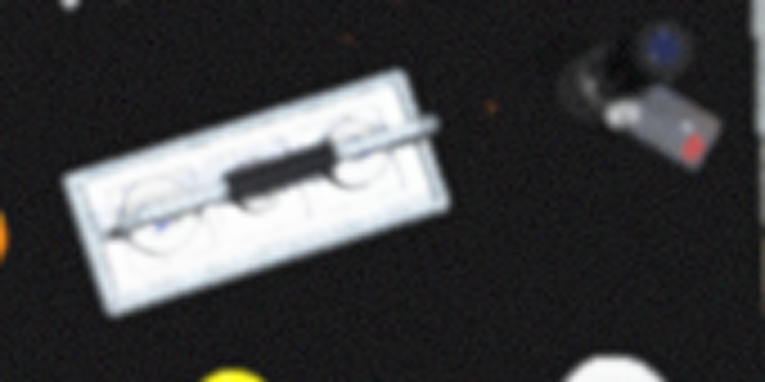

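The crops show the door's top strip with its free end at (194–203, 289–295) and its hinge end at (138–146, 196–200). The black grip is centred at (412,253), with the handle parallel to the tray at a yaw of about 18°.

Run:
```python
from h import *
np.set_printoptions(precision=4,suppress=True)
f=lambda p:np.array(p)/4+[100,180]
g=lambda p:np.array(p)/4.5+[350,215]
c=[atz('top',f(p),.2)[:2] for p in((152,78),(185,64),(410,438),(378,460))]
print('door top',c)
d=c[2]-c[1];print('inner len',np.linalg.norm(d),'ang',np.degrees(np.arctan2(d[1],d[0])));d=c[3]-c[0];print('outer',np.linalg.norm(d),np.degrees(np.arctan2(d[1],d[0])))
a=[atz('top',p,.2)[:2] for p in((146,199),(265,215))];b=[atz('top',p,.2)[:2] for p in((152,121),(268,124))]
for u in(a,b):
    d=u[1]-u[0];print('cab front dir',np.degrees(np.arctan2(d[1],d[0])),np.linalg.norm(d))
t=[atz('top',g(p),.016)[:2] for p in((65,180),(400,70),(450,208),(112,316))]
print('tray c',np.mean(t,0));
for i,j in((0,1),(3,2)):
    d=t[i]-t[j];print(np.degrees(np.arctan2(d[1],d[0]))-90,np.linalg.norm(d))
h=[atz('top',g(p),.105)[:2] for p in((110,232),(437,123))];d=h[0]-h[1];print('handle',np.mean(h,0),np.degrees(np.arctan2(d[1],d[0]))-90,np.linalg.norm(d))
print('grip',atz('top',g((280,172)),.112))
```

```text
door top [array([0.6487, 0.372 ]), array([0.6564, 0.3547]), array([0.4561, 0.2267]), array([0.4446, 0.2431])]
inner len 0.23765725899111348 ang -147.42090600235002
outer 0.24140241074115762 -147.70926953243364
cab front dir -97.66399942658943 0.25885533224372065
cab front dir -91.4662923723406 0.25496260847635105
tray c [ 0.5434 -0.2305]
18.331253124846498 0.1935882210115248
17.73594832917236 0.19322898540843012
handle [ 0.5419 -0.2264] 18.524176014167608 0.176400750376533
grip [ 0.5438 -0.2284  0.112 ]
```

Call:
move_arm(increments=[[0, 0, -0.1, -7, 0], [0, 0, -0.1, -7, 0], [0, 0, -0.1, -7, 0], [0, 0, -0.1, -7, 0], [0, 0, -0.1, -7, 0], [0, 0, -0.1, -7, 0], [0, 0, -0.1, -7, 0], [0, 0, -0.1, -7, 0], [0, 0, -0.1, -7, 0], [0, 0, -0.1, -7, 0], [0, 0, -0.1, -7, 0], [0, 0, -0.1, -7, 0], [0, 0, -0.1, -7, 0], [0, 0, -0.1, -7, 0]])

```text
time_s: 2.57
ee_pos: [0.2272, -0.5009, 0.2336]
tcp_rot: [[-0.541, 0.841, -0.0], [0.841, 0.541, 0.0], [0.0, -0.0, -1.0]]
force: [-0.1, -0.1, 0.7]
grip_width: -0.0001
finger_force: 0.0
```

Call:
move_arm(increments=[[0.78, 0.85, 0, 0, 0], [0.78, 0.85, 0, 0, 0], [0.78, 0.85, 0, 0, 0], [0.78, 0.85, 0, 0, 0], [0.78, 0.85, 0, 0, 0], [0.78, 0.85, 0, 0, 0], [0.78, 0.85, 0, 0, 0], [0.78, 0.85, 0, 0, 0], [0.78, 0.85, 0, 0, 0], [0.78, 0.85, 0, 0, 0], [0.78, 0.85, 0, 0, 0], [0.78, 0.85, 0, 0, 0], [0.78, 0.85, 0, 0, 0], [0.78, 0.85, 0, 0, 0], [0.78, 0.85, 0, 0, 0], [0.78, 0.85, 0, 0, 0], [0.78, 0.85, 0, 0, 0], [0.78, 0.85, 0, 0, 0]])

```text
time_s: 4.07
ee_pos: [0.3623, 0.0018, 0.2338]
tcp_rot: [[-0.536, 0.844, 0.001], [0.844, 0.536, -0.0], [-0.001, 0.001, -1.0]]
force: [-0.0, -0.7, 0.2]
grip_width: -0.0002
finger_force: 0.0
```

Call:
move_arm(increments=[[0.82, 0.52, 0, 0, 0], [0.82, 0.52, 0, 0, 0], [0.82, 0.52, 0, 0, 0], [0.82, 0.52, 0, 0, 0], [0.82, 0.52, 0, 0, 0], [0.82, 0.52, 0, 0, 0], [0.82, 0.52, 0, 0, 0], [0.82, 0.52, 0, 0, 0], [0.82, 0.52, 0, 0, 0], [0.82, 0.52, 0, 0, 0], [0.82, 0.52, 0, 0, 0], [0.82, 0.52, 0, 0, 0], [-0.38, 0.59, 0.62, 0, 0], [-0.38, 0.59, 0.62, 0, 0], [-0.38, 0.59, 0.62, 0, 0], [-0.38, 0.59, 0.62, 0, 0]])

```text
time_s: 5.4
ee_pos: [0.4329, 0.2916, 0.1709]
tcp_rot: [[-0.537, 0.844, 0.0], [0.844, 0.537, 0.0], [-0.0, 0.0, -1.0]]
force: [-0.0, -0.6, -0.4]
grip_width: 0.0002
finger_force: 0.0
```

Run:
```python
from h import *
np.set_printoptions(precision=3,suppress=True)
o=get_obs();print(o['time_s'],o['ee_pos'],o['joints'],o['force'])
cv2.imwrite('pics/top1.png',get_image('top')[150:350,80:330].repeat(3,0).repeat(3,1))
# per-row chord for 3 deg in tool axes (hinge at x=-.029,y=.225)
for deg in(2,3):
    a=-np.radians(deg);R=np.array([[np.cos(a),-np.sin(a)],[np.sin(a),np.cos(a)]])
    r=np.array([.029,-.225]);print(deg,(R@r-r)/.025)
```

```text
5.4 [0.433 0.292 0.171] [ 0.451  0.295 -0.311  0.965 -0.     1.456] [-0.027 -0.616 -0.437]
2 [-0.315 -0.035]
3 [-0.473 -0.048]
```

View pics/top1.png

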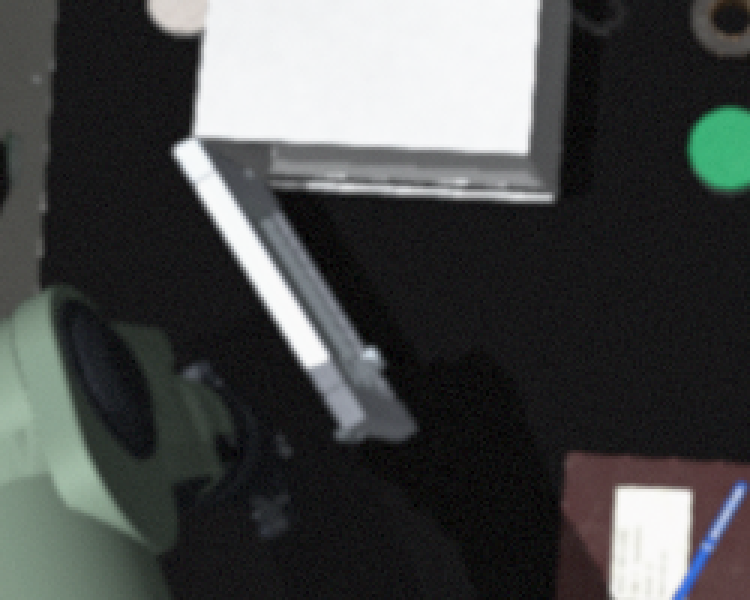

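The hand is left of the door's outer face, about 38 mm off the free-edge stile at (330,380) in this crop. The roof's front edge is tilted by about 3°, so the door is open by about 54°.

Call:
move_arm(increments=[[-0.4, 0, 0, 0, 0], [-0.4, 0, 0, 0, 0], [-0.3, 0, 0, 0, 0], [-0.2, 0, 0, 0, 0], [-0.2, 0, 0, 0, 0], [-0.31, -0.03, 0, -2, 0], [-0.31, -0.03, 0, -2, 0], [-0.4, -0.04, 0, -2.5, 0], [-0.47, -0.05, 0, -3, 0], [-0.47, -0.05, 0, -3, 0], [-0.47, -0.05, 0, -3, 0], [-0.47, -0.05, 0, -3, 0], [-0.47, -0.05, 0, -3, 0], [-0.47, -0.05, 0, -3, 0], [-0.47, -0.05, 0, -3, 0], [-0.47, -0.05, 0, -3, 0]])

```text
time_s: 6.78
ee_pos: [0.5295, 0.1682, 0.1722]
tcp_rot: [[-0.891, 0.453, 0.001], [0.453, 0.891, 0.0], [-0.001, 0.001, -1.0]]
force: [1.0, -0.3, 0.8]
grip_width: -0.0002
finger_force: 0.0
```

Call:
move_arm(increments=[[-0.47, -0.05, 0, -3, 0], [-0.47, -0.05, 0, -3, 0], [-0.47, -0.05, 0, -3, 0], [-0.47, -0.05, 0, -3, 0], [-0.31, -0.03, 0, -2, 0], [-0.31, -0.03, 0, -2, 0], [-0.2, -0.02, 0, -1, 0]])

```text
time_s: 7.37
ee_pos: [0.5907, 0.139, 0.1721]
tcp_rot: [[-0.985, 0.175, 0.001], [0.175, 0.985, 0.0], [-0.001, 0.0, -1.0]]
force: [0.1, 0.1, -0.0]
grip_width: 0.0002
finger_force: 0.0
```

Run:
```python
from h import *
o=get_obs();print(o['time_s'],o['ee_pos'],o['force'])
cv2.imwrite('pics/top2.png',get_image('top')[100:300,80:330].repeat(3,0).repeat(3,1))
```

```text
7.3667 [0.59072388 0.13900785 0.17209456] [ 0.12464388  0.06677912 -0.04759753]
```

View pics/top2.png

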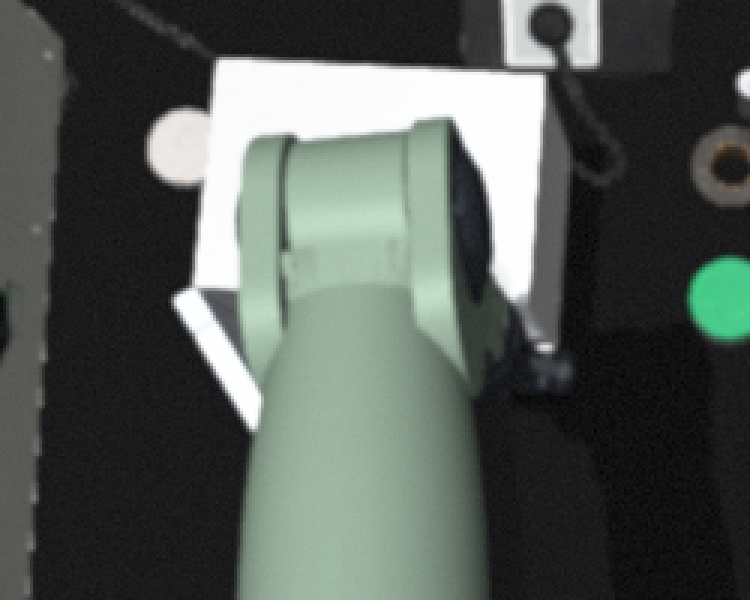

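Run:
```python
from h import *
np.set_printoptions(precision=3,suppress=True)
for X in((.433,.292,.171),(.433,.292,.3),(.5907,.139,.172),(.5907,.139,.3),(.657,.354,.2),(.5295,.168,.172)):
    for n in('top','side'):print(n,X,proj(n,X), 'crop1',(proj(n,X)-[80,150])*3 if n=='top' else '')
print([ (d['pixel'],d['confidence']) for d in landmark_of('top','door_push')])
s=get_image('side');cv2.imwrite('pics/side2.png',cv2.resize(s[60:360,60:460],None,fx=2,fy=2))
```

```text
top (0.433, 0.292, 0.171) [174.66  300.943] crop1 [283.981 452.83 ]
side (0.433, 0.292, 0.171) [163.884 211.47 ] crop1 
top (0.433, 0.292, 0.3) [156.558 298.867] crop1 [229.674 446.601]
side (0.433, 0.292, 0.3) [151.153 166.261] crop1 
top (0.5907, 0.139, 0.172) [247.572 228.385] crop1 [502.715 235.155]
side (0.5907, 0.139, 0.172) [262.181 192.586] crop1 
top (0.5907, 0.139, 0.3) [238.421 217.969] crop1 [475.262 203.906]
side (0.5907, 0.139, 0.3) [257.968 147.856] crop1 
top (0.657, 0.354, 0.2) [146.569 195.717] crop1 [199.706 137.151]
side (0.657, 0.354, 0.2) [202.588 137.411] crop1 
top (0.5295, 0.168, 0.172) [233.561 256.242] crop1 [460.682 318.727]
side (0.5295, 0.168, 0.172) [235.935 204.405] crop1 
[]
```

View pics/side2.png

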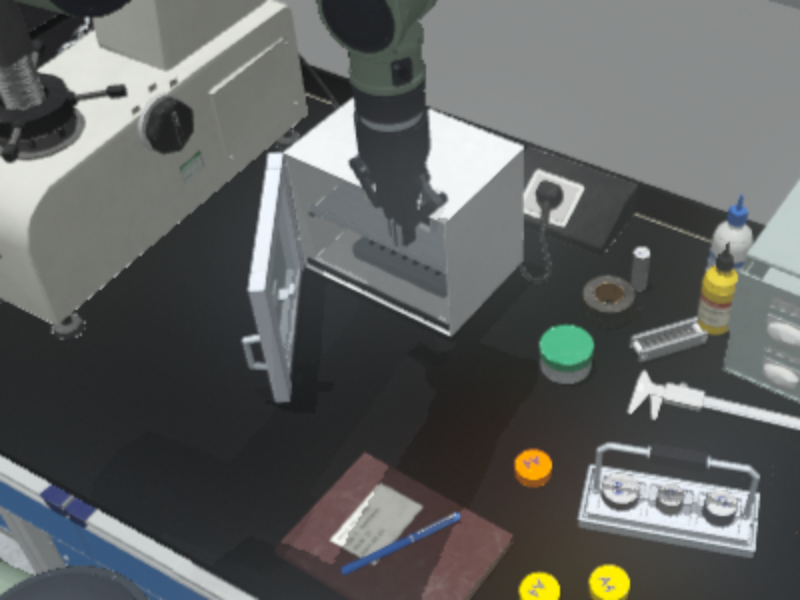

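Run:
```python
from h import *
np.set_printoptions(precision=3,suppress=True)
f=lambda p:np.array(p)/2+60
for p in((268,156),(287,156),(253,292),(275,288)):print('side door top',p,atz('side',f(p),.2))
print('tri free outer',tri(f((253,292)),(194.5,295)),'inner',tri(f((272,290)),(202.5,289.5)),'hinge outer',tri(f((266,156)),(138,199.5)))
print(get_obs()['grip_width'])
s=get_image('side');c=s[160:240,160:300].astype(float);c=np.clip(c*2.5,0,255).astype(np.uint8)
cv2.imwrite('pics/side3.png',cv2.resize(c,None,fx=5,fy=5,interpolation=cv2.INTER_CUBIC))
```

```text
side door top (268, 156) [0.645 0.37  0.2  ]
side door top (287, 156) [0.656 0.351 0.2  ]
side door top (253, 292) [0.45  0.237 0.2  ]
side door top (275, 288) [0.467 0.221 0.2  ]
tri free outer [0.447 0.239 0.202] inner [0.458 0.223 0.203] hinge outer [0.648 0.375 0.196]
0.00027766894361850816
```

View pics/side3.png

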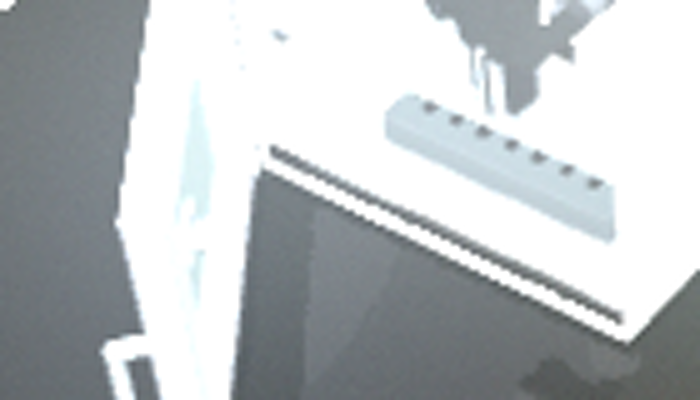

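Run:
```python
from h import *
a=cv2.imread('pics/top1.png')[330:600,100:450]
a=np.clip(a.astype(float)*2.5,0,255).astype(np.uint8)
for z,c in((.171,(0,0,255)),(.2,(0,255,0)),(.25,(255,0,0))):
    p=(proj('top',(.4329,.2916,z))-[80,150])*3-[100,330];cv2.circle(a,tuple(int(v) for v in p),4,c,1)
a=cv2.resize(a,(400,309))
s=get_image('side')
b=cv2.resize(np.clip(s[130:230,180:313].astype(float)*1.6,0,255).astype(np.uint8),None,fx=3,fy=3,interpolation=cv2.INTER_CUBIC)
o=get_obs();e=o['ee_pos']
for z,c in((e[2],(0,0,255)),(.2,(0,255,0)),(.25,(255,0,0))):
    p=(proj('side',(e[0],e[1],z))-[180,130])*3;cv2.circle(b,tuple(int(v) for v in p),4,c,1)
m=np.zeros((320,800,3),np.uint8);m[:309,:400]=a;m[:300,400:799]=b
cv2.imwrite('pics/mont.png',m)
```

```text
(no output)
```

View pics/mont.png

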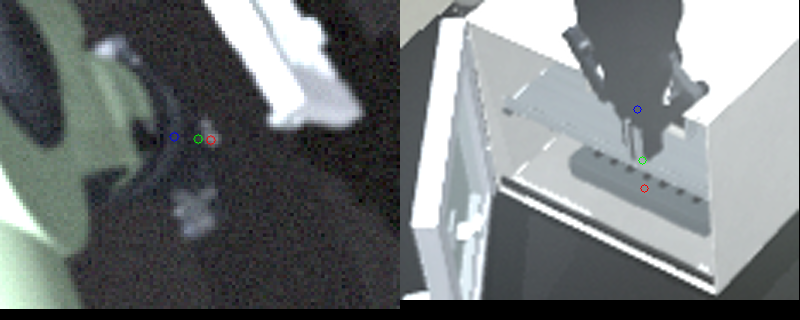

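The left half shows the hand outside the door. The right half shows the fingertips near the z≈0.20 mark, not at the reported 0.172. So the fingers seem to have passed over the door, which hasn't moved. I'll go back over it and push lower.

Call:
move_arm(increments=[[0, 0, -0.8, 0, 0], [0, 0, -0.8, 0, 0], [0, 0, -0.8, 0, 0], [0, 0, -0.8, 0, 0], [0, 0, -0.8, 0, 0], [0.73, 0.49, 0, 0, 0], [0.73, 0.49, 0, 0, 0], [0.73, 0.49, 0, 0, 0], [0.73, 0.49, 0, 0, 0], [0.73, 0.49, 0, 0, 0], [0.73, 0.49, 0, 0, 0], [0.73, 0.49, 0, 0, 0], [0.73, 0.49, 0, 0, 0], [0.73, 0.49, 0, 0, 0], [0.73, 0.49, 0, 0, 0]])

```text
time_s: 8.87
ee_pos: [0.4303, 0.2928, 0.2717]
tcp_rot: [[-0.985, 0.175, 0.0], [0.175, 0.985, 0.0], [0.0, 0.0, -1.0]]
force: [0.1, 0.7, 0.8]
grip_width: -0.0001
finger_force: 0.0
```

Call:
move_arm(increments=[[0, 0, 0, 6.8, 0], [0, 0, 0, 6.8, 0], [0, 0, 0, 6.8, 0], [0, 0, 0, 6.8, 0], [0, 0, 0, 6.8, 0], [0, 0, 0, 6.8, 0], [0, 0, 0, 6.8, 0], [0, 0, 0.8, 0, 0], [0, 0, 0.8, 0, 0], [0, 0, 0.8, 0, 0], [0, 0, 0.8, 0, 0], [0, 0, 0.8, 0, 0], [0, 0, 0.8, 0, 0], [0, 0, 0.3, 0, 0], [0, 0, 0, 0, 0]])

```text
time_s: 10.12
ee_pos: [0.4299, 0.2915, 0.1424]
tcp_rot: [[-0.534, 0.845, -0.003], [0.845, 0.534, -0.002], [0.0, -0.004, -1.0]]
force: [0.9, -0.3, -0.8]
grip_width: 0.0
finger_force: 0.0
```

Run:
```python
from h import *
np.set_printoptions(precision=4,suppress=True)
o=get_obs();print(o['time_s'],o['ee_pos'],o['force'],o['joints'])
s=get_image('side');t=get_image('top');cv2.imwrite('pics/s4.png',s);cv2.imwrite('pics/t4.png',t)
for n in('top','side'):
  for z in(.12,.147,.175):print(n,z,proj(n,(*o['ee_pos'][:2],z)))
print([(np.round(d['pixel'],1),d['confidence']) for d in landmark_of('top','door_push')+landmark_of('side','door_push')])
p=proj('side',o['ee_pos']).astype(int);g=cv2.cvtColor(s,cv2.COLOR_BGR2GRAY)
for r in range(p[1]-26,p[1]+16,2):print(r,g[r,p[0]-16:p[0]+17:2])
```

```text
10.1167 [0.4299 0.2915 0.1424] [ 0.931  -0.2625 -0.7587] [ 0.4536  0.3193 -0.3549  0.9004  0.0001  1.4605]
top 0.12 [180.9607 303.0356]
top 0.147 [177.7773 302.7004]
top 0.175 [174.3256 302.3369]
side 0.12 [167.6595 228.3922]
side 0.147 [165.2951 220.0527]
side 0.175 [162.7611 211.1152]
[(array([191.8, 286.6]), 0.76), (array([186.2, 204.5]), 0.91)]
195 [77 76 56 66 68 43 45 41 50 47 48 48 48 49 48 50 50]
197 [66 66 44 44 40 42 43 44 62 46 46 47 47 49 48 49 50]
199 [75 72 47 46 41 40 41 44 54 46 47 46 48 48 49 49 49]
201 [62 60 44 41 40 39 40 64 87 57 46 46 47 48 48 48 49]
203 [39 40 42 40 41 39 40 64 95 65 46 46 46 47 47 49 49]
205 [ 42  41  40  56  43  42  42  48 103  63  46  45  46  47  47  48  49]
207 [ 43  42  43  49  49  42  43  41 102  66  45  46  46  47  47  47  48]
209 [41 43 42 42 72 42 41 43 76 91 45 45 46 46 45 46 47]
211 [41 42 41 43 69 45 45 44 69 94 45 45 45 45 45 46 46]
213 [42 41 41 42 43 54 53 55 53 44 45 44 45 46 45 47 47]
215 [40 41 41 42 42 43 43 43 43 43 44 44 45 45 45 45 46]
217 [41 40 42 42 42 42 43 41 43 43 44 44 44 45 44 45 45]
219 [41 41 41 42 40 42 42 40 40 40 41 41 44 44 44 45 45]
221 [41 41 41 41 41 42 39 39 40 40 40 40 41 40 41 42 42]
223 [40 41 40 41 41 37 39 38 39 40 39 40 41 41 41 40 42]
225 [39 41 41 41 36 38 38 38 38 39 39 40 40 41 40 41 41]
227 [40 39 40 37 37 37 38 39 38 39 39 40 39 40 39 40 40]
229 [39 40 39 37 36 36 36 37 38 38 38 38 39 39 40 40 92]
231 [40 40 40 37 37 37 36 37 37 38 38 38 39 38 39 40 85]
233 [39 39 37 36 37 36 37 37 37 38 38 38 38 38 39 39 58]
235 [39 39 36 35 36 36 36 36 37 37 37 37 39 38 39 39 45]
```

Call:
move_arm(increments=[[0, 0, 0.5, 0, 0], [-0.4, 0, 0, 0, 0], [-0.4, 0, 0, 0, 0], [-0.3, 0, 0, 0, 0], [-0.2, 0, 0, 0, 0], [-0.2, 0, 0, 0, 0], [-0.2, 0, 0, 0, 0], [-0.2, 0, 0, 0, 0]])

```text
time_s: 10.98
ee_pos: [0.4576, 0.2516, 0.1317]
tcp_rot: [[-0.534, 0.845, 0.0], [0.845, 0.534, 0.0], [0.0, 0.0, -1.0]]
force: [-0.7, 0.1, 0.7]
grip_width: 0.0002
finger_force: 0.1
```

Run:
```python
from h import *
np.set_printoptions(precision=4,suppress=True)
o=get_obs();print(o['time_s'],o['ee_pos'],o['force'])
t=get_image('top');s=get_image('side')
for n,i,f in(('top',t,'t4'),('side',s,'s4')):
    d=cv2.absdiff(i,cv2.imread(f'pics/{f}.png')).max(2)
    print(n,'tcp',proj(n,o['ee_pos']))
print([(np.round(d['pixel'],1),d['confidence']) for d in landmark_of('top','door_push')+landmark_of('side','door_push')])
cv2.imwrite('pics/s5.png',s);cv2.imwrite('pics/t5.png',t)
```

```text
10.9833 [0.4576 0.2516 0.1317] [-0.7041  0.0682  0.7242]
top tcp [198.0827 290.3897]
side tcp [188.5995 223.5626]
[(array([196.1, 283.2]), 0.81), (array([194.9, 205.4]), 0.6)]
```

Call:
move_arm(increments=[[-0.31, -0.03, 0, -2, 0], [-0.31, -0.03, 0, -2, 0], [-0.47, -0.05, 0, -3, 0], [-0.47, -0.05, 0, -3, 0], [-0.47, -0.05, 0, -3, 0], [-0.47, -0.05, 0, -3, 0]])

```text
time_s: 11.68
ee_pos: [0.4912, 0.1995, 0.1314]
tcp_rot: [[-0.749, 0.663, -0.0], [0.663, 0.749, 0.0], [0.0, -0.0, -1.0]]
force: [-0.7, 1.0, 1.0]
grip_width: 0.0003
finger_force: 0.1
```

```bash
cat > st.py <<'E'
from h import *
np.set_printoptions(precision=4,suppress=True)
o=get_obs();print(o['time_s'],o['ee_pos'],o['force'])
for n in('top','side'):
    get_image(n);print(n,'tcp',proj(n,o['ee_pos']),[(np.round(d['pixel'],1),d['confidence'],atz(n,d['pixel'],.185)) for d in landmark_of(n,'door_push')])
E
python3 st.py
```

```text
11.6833 [0.4912 0.1995 0.1314] [-0.7053  0.9918  0.9732]
top tcp [221.9986 275.3049] [(array([217.8, 268.7]), 0.92, array([0.5012, 0.1988, 0.185 ])), (array([408.4, 257.1]), 0.46, array([ 0.5269, -0.2088,  0.185 ]))]
side tcp [216.4153 222.7018] [(array([222.9, 202. ]), 0.9, array([0.5111, 0.1881, 0.185 ]))]
```

Call:
move_arm(increments=[[-0.47, -0.05, 0, -3, 0], [-0.47, -0.05, 0, -3, 0], [-0.47, -0.05, 0, -3, 0], [-0.47, -0.05, 0, -3, 0], [-0.47, -0.05, 0, -3, 0], [-0.47, -0.05, 0, -3, 0], [-0.47, -0.05, 0, -3, 0], [-0.47, -0.05, 0, -3, 0], [-0.47, -0.05, 0, -3, 0], [-0.31, -0.03, 0, -2, 0]])

```text
time_s: 12.72
ee_pos: [0.5844, 0.1356, 0.1314]
tcp_rot: [[-0.976, 0.218, -0.0], [0.218, 0.976, 0.0], [0.0, 0.0, -1.0]]
force: [-0.0, -1.1, 0.5]
grip_width: 0.0003
finger_force: 0.0
```

```bash
python3 st.py
```

```text
12.7167 [0.5844 0.1356 0.1314] [-0.0485 -1.1449  0.4561]
top tcp [251.5207 234.0247] []
side tcp [263.0875 207.5774] [(array([265.6, 183.9]), 0.82, array([0.6074, 0.1398, 0.185 ]))]
```

Call:
move_arm(increments=[[-0.2, -0.02, 0, -1.2, 0], [-0.2, -0.02, 0, -1.2, 0], [-0.2, -0.02, 0, -1.2, 0], [-0.16, -0.02, 0, -1, 0], [-0.16, -0.02, 0, -1, 0]])

```text
time_s: 13.33
ee_pos: [0.6059, 0.1287, 0.1315]
tcp_rot: [[-0.993, 0.122, -0.001], [0.122, 0.993, 0.001], [0.001, 0.001, -1.0]]
force: [-5.3, 1.5, 4.5]
grip_width: 0.0001
finger_force: 2.7
```

Call:
move_arm(increments=[[-0.12, -0.02, 0, -0.7, 0], [-0.12, -0.02, 0, -0.7, 0]])

```text
time_s: 13.5
ee_pos: [0.6116, 0.1273, 0.1314]
tcp_rot: [[-0.995, 0.098, -0.001], [0.098, 0.995, 0.001], [0.001, 0.001, -1.0]]
force: [-1.7, 1.9, -0.2]
grip_width: -0.0001
finger_force: 0.9
```

Call:
move_arm(increments=[[-0.1, 0, 0, -0.5, 0], [-0.1, 0, 0, -0.5, 0]])

```text
time_s: 13.67
ee_pos: [0.618, 0.1259, 0.1315]
tcp_rot: [[-0.997, 0.082, 0.001], [0.082, 0.997, -0.001], [-0.001, -0.001, -1.0]]
force: [-0.7, 0.9, -0.3]
grip_width: -0.0004
finger_force: 1.0
```

```bash
python3 st.py
```

```text
13.6667 [0.618  0.1259 0.1315] [-0.7482  0.8705 -0.2619]
top tcp [256.138 219.345] [(array([249.9, 209.9]), 0.96, array([0.6292, 0.133 , 0.185 ])), (array([146.8, 194.3]), 0.6, array([0.6635, 0.3586, 0.185 ]))]
side tcp [274.5209 200.3006] [(array([271.1, 178.3]), 0.68, array([0.6297, 0.1394, 0.185 ]))]
```

Call:
move_arm(increments=[[-0.08, 0, 0, 0, 0], [-0.08, 0, 0, 0, 0]])

```text
time_s: 14.03
ee_pos: [0.6178, 0.1261, 0.1314]
tcp_rot: [[-0.997, 0.082, -0.006], [0.082, 0.997, 0.0], [0.006, -0.0, -1.0]]
force: [-15.0, 0.2, 10.4]
grip_width: 0.0002
finger_force: 7.5
```

Call:
move_arm(increments=[[-0.08, 0, 0, 0, 0], [0, 0, 0, 0, 0]])

```text
time_s: 14.2
ee_pos: [0.6176, 0.1261, 0.1314]
tcp_rot: [[-0.997, 0.081, -0.01], [0.081, 0.997, 0.0], [0.01, -0.001, -1.0]]
force: [-15.9, -0.1, 11.6]
grip_width: 0.0001
finger_force: 8.1
```

The catch gave about 5 N and then let go, and the door is now hard against its stop. I'll back off and go over the rack.

Call:
move_arm(increments=[[0.2, 0, 0, 0, 0], [0.4, 0, 0, 0, 0], [0.4, 0, 0, 0, 0], [0.5, 0, 0, 0, 0], [0.5, 0, 0, 0, 0], [0.5, 0, 0, 0, 0], [0, 0, -0.48, 6.7, 0.5], [0, 0, -0.48, 6.7, 1], [0, 0, -0.48, 6.7, 1], [0, 0, -0.48, 6.7, 1], [0, 0, -0.48, 6.7, 1], [0, 0, -0.48, 6.7, 1], [0, 0, -0.48, 6.7, 1], [0, 0, -0.48, 6.7, 1], [0, 0, -0.48, 6.7, 1], [0, 0, -0.48, 6.7, 1]])

```text
time_s: 15.53
ee_pos: [0.5612, 0.1309, 0.2523]
tcp_rot: [[-0.308, 0.951, 0.001], [0.951, 0.308, -0.0], [-0.0, 0.001, -1.0]]
force: [0.8, -0.7, -0.1]
grip_width: 0.085
finger_force: 0.0
```

```bash
python3 st.py
```

```text
15.5333 [0.5612 0.1309 0.2523] [ 0.7655 -0.6652 -0.1261]
top tcp [245.7154 236.4457] [(array([248.6, 210.3]), 0.69, array([0.6284, 0.1358, 0.185 ]))]
side tcp [255.0324 174.4365] [(array([274.5, 176.8]), 0.78, array([0.6379, 0.1355, 0.185 ])), (array([369.1, 306.6]), 0.59, array([ 0.4208, -0.2142,  0.185 ]))]
```

Call:
move_arm(increments=[[-0.84, -0.32, 0, 0, 1], [-0.84, -0.32, 0, 0, 1], [-0.84, -0.32, 0, 0, 1], [-0.84, -0.32, 0, 0, 1], [-0.84, -0.32, 0, 0, 1], [-0.84, -0.32, 0, 0, 1], [-0.84, -0.32, 0, 0, 1], [-0.84, -0.32, 0, 0, 1], [-0.84, -0.32, 0, 0, 1], [-0.84, -0.32, 0, 0, 1], [-0.84, -0.32, 0, 0, 1], [-0.84, -0.32, 0, 0, 1], [-0.84, -0.32, 0, 0, 1], [-0.84, -0.32, 0, 0, 1], [-0.84, -0.32, 0, 0, 1], [-0.84, -0.32, 0, 0, 1], [0, 0, 0.8, 0, 1], [0, 0, 0.8, 0, 1], [0, 0, 0, 0, 1]])

```text
time_s: 17.32
ee_pos: [0.5419, -0.2274, 0.2065]
tcp_rot: [[-0.315, 0.949, -0.007], [0.949, 0.315, 0.004], [0.006, -0.005, -1.0]]
force: [-0.0, 0.2, 0.0]
grip_width: 0.0856
finger_force: 0.0
```

Run:
```python
from h import *
np.set_printoptions(precision=4,suppress=True)
o=get_obs();e=o['ee_pos'];print(o['time_s'],e,o['tcp_rot'][:,1])
m=np.zeros((450,800,3),np.uint8)
for k,n in enumerate(('side','top')):
    im=get_image(n);cv2.imwrite(f'pics/{n}6.png',im)
    g=[d for d in landmark_of(n,'rack_grip')][:1];print(n,[(d['pixel'],d['confidence'],atz(n,d['pixel'],.103)) for d in g])
    c=proj(n,(.543,-.229,.12));x0,y0=int(c[0]-66),int(c[1]-75)
    a=cv2.resize(np.clip(im[y0:y0+150,x0:x0+133].astype(float)*1.6,0,255).astype(np.uint8),None,fx=3,fy=3,interpolation=cv2.INTER_CUBIC)
    def mk(X,col):
        p=(proj(n,X)-[x0,y0])*3+1;cv2.circle(a,tuple(int(v) for v in p),4,col,1)
    mk(e,(0,0,255));mk(e+[0,0,.03],(0,255,0))
    for s in(-.0425,.0425):mk(e+o['tcp_rot'][:,1]*s+[0,0,.013],(0,255,255))
    for s in(-.03,.03):mk(np.array([.543,-.229,.112])+s*np.array([-.312,.95,0]),(255,0,255))
    m[:,400*k:400*k+399]=a
cv2.imwrite('pics/hover.png',m)
```

```text
17.3167 [ 0.5419 -0.2274  0.2065] [ 0.9491  0.3148 -0.0052]
side [([403.2, 287.6], 0.95, array([ 0.5555, -0.2343,  0.103 ]))]
top [([411.3, 251.8], 0.83, array([ 0.5481, -0.2278,  0.103 ]))]
```

View pics/hover.png

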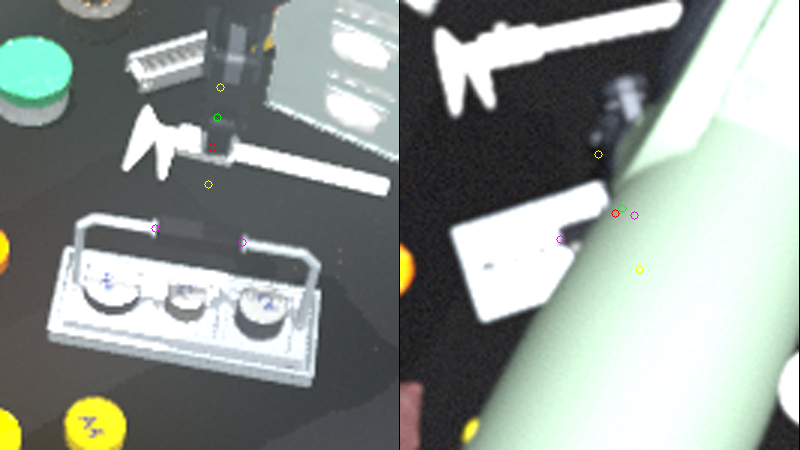

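The hover picture shows the grip ends at their marks, (155,228) and (243,242), so its estimated pose is right. The near fingertip shows at about (220,162), which is above its projected spot at (208,184). I'll measure that offset from a picture difference.

Run:
```python
from h import *
np.set_printoptions(precision=4,suppress=True,linewidth=200)
a=cv2.imread('pics/side6.png').astype(int);b=cv2.imread('pics/s5.png').astype(int)
d=np.abs(a-b).max(2);o=get_obs();e=o['ee_pos'];y=o['tcp_rot'][:,1];x=o['tcp_rot'][:,0]
print('tcp',proj('side',e))
for s in(-1,1):
  for z in(.013,.033,.043):print(s,z,proj('side',e+s*.0425*y+[0,0,z]),proj('side',e+s*.057*y+[0,0,z]))
r0,r1,c0,c1=196,262,375,425
g=(d[r0:r1,c0:c1]>22)
for r in range(0,r1-r0,2):print(r+r0,''.join('#' if v else '.' for v in g[r]))
```

```text
tcp [404.7728 256.0826]
-1 0.013 [403.4356 268.4252] [402.6779 274.3293]
-1 0.033 [404.7083 261.6182] [403.9515 267.5438]
-1 0.043 [405.3583 258.1413] [404.6021 264.0773]
1 0.013 [407.6139 235.8694] [408.2847 230.6426]
1 0.033 [408.8777 228.9715] [409.5466 223.7345]
1 0.043 [409.5225 225.4521] [410.1903 220.2105]
196 .....................................#############
198 ....................................##############
200 ....................................##############
202 ....................................##############
204 ...................................###############
206 ...................................###############
208 ...................................###############
210 ..................................################
212 ..................................################
214 ..................................################
216 ..................................###############.
218 ...............................##################.
220 ...........................######################.
222 ...........................####################...
224 ...........
[... 329 characters left out ...]
.......................####.............
238 ..................................................
240 ..................................................
242 ..................................................
244 ..................................................
246 ..................................................
248 ..................................................
250 ..................................................
252 .........................####.....................
254 .........................##########...............
256 ........................##############............
258 ........................#############.............
260 ........................############..............
```

Run:
```python
from h import *
a=cv2.GaussianBlur(cv2.imread('pics/side6.png').astype(np.float32),(0,0),1);b=cv2.GaussianBlur(cv2.imread('pics/s5.png').astype(np.float32),(0,0),1)
d=(a-b).mean(2)
for r in range(236,286,2):print(r,' '.join('%3d'%round(v*2) for v in d[r,388:424:2]))
```

```text
236   4   4   3   1  -2  -4  -7  -2  -2   5  28  35  24   1   1   4  -4  -2
238  -1  -3  -4  -5  -6  -7  -6  -3  -2   0   5  10   7  -1  -1  -3  -5   1
240  -5  -6  -6  -6  -6  -6  -6  -4  -2  -2  -1  -1  -2  -3  -4  -6  -5   2
242  -5  -5  -7  -6  -6  -7  -7  -4  -3  -2  -2  -3  -3  -2  -4  -6  -4   2
244  -5  -5  -6  -6  -6  -6  -5  -3  -4  -5  -4  -4  -3  -2  -5  -7  -3   3
246  -6  -6  -5  -6  -7  -7  -5  -4  -7  -8  -8  -8  -4  -3  -5  -7  -5  -2
248  -6  -5  -6  -7  -7  -7  -6  -3  -1  -3  -5  -7  -5  -4  -5  -6  -6  -5
250  -3  -5  -4  -2  -3  -9 -38 -33   9  18  14   6  -2  -2  -6  -6  -6  -6
252   7   5   6   9   8 -15 -153 -176 -64 -12   1   5   0   0  -6  -7  -7  -6
254  12  12  11  12  12 -14 -183 -285 -249 -186 -133 -63 -18  -7  -7  -7  -7  -7
256  12  12  12  12  11 -27 -193 -313 -338 -331 -305 -209 -64  -8  -7  -7  -7  -6
258   6  11  11  12  10 -44 -216 -322 -342 -341 -321 -208 -39   5   3   0  -3  -4
260 -12   7   6   7   8 -27 -168 -283 -310 -320 -293 -155 -11  12  11  11   9   7
262 -21  -4  -4  -2   1  -2 -29 -73 -106 -153 -150 -61   5  11  11  12  12  12
264 -25 -11  -8  -8  -8  -7  -5  -4  -6  -9  -8  -4  -4   0   5   7   9  11
266 -24 -12  -9  -9  -9  -9  -9  -8  -8  -8  -6  -8  -9  -9  -8  -7  -4   1
268 -21 -13 -10  -9  -9  -9  -9  -9  -9  -9  -9  -9  -9  -9  -9  -9  -9  -8
270 -14 -13 -12 -10 -10 -10 -10 -10  -9  -9 -10 -10  -9  -9  -9  -9  -9  -9
272 -12 -13 -13 -12 -11 -10 -10 -10 -10 -10 -10 -10 -10  -9  -9  -9 -10 -10
274 -13 -13 -14 -14 -13 -11 -10 -11 -10 -10 -10 -10 -10 -10 -10  -9 -10 -10
276 -14 -15 -14 -15 -15 -13 -10 -11 -11 -10 -11 -10 -10 -11 -10 -10 -10 -10
278 -14 -15 -15 -15 -15 -15 -13 -12 -11 -11 -11 -11 -12 -11 -11 -11 -11 -11
280 -14 -15 -15 -15 -15 -15 -15 -14 -13 -12 -11 -12 -12 -12 -11 -11 -11 -11
282 -15 -15 -15 -15 -16 -16 -17 -17 -16 -14 -13 -12 -12 -12 -11 -11 -11 -11
284 -15 -15 -16 -16 -16 -16 -21 -25 -24 -21 -17 -16 -14 -12 -12 -12 -12 -11
```

Four things point to real tips about 28 mm above the reported TCP: the pass over the door, two side views of the shut fingers, and the open finger's end here. I'll grasp with a reported z of about 0.06 and watch the force on the way down.

Call:
move_arm(increments=[[0, 0, 0.7, 0, 1], [0, 0, 0.7, 0, 1], [0, 0, 0.6, 0, 1], [0, 0, 0.6, 0, 1], [0, 0, 0.6, 0, 1], [0, 0, 0.5, 0, 1], [0, 0, 0.5, 0, 1]])

```text
time_s: 18.1
ee_pos: [0.5457, -0.2283, 0.1072]
tcp_rot: [[-0.315, 0.949, 0.002], [0.949, 0.315, -0.001], [-0.002, 0.001, -1.0]]
force: [-0.1, 0.3, 0.2]
grip_width: 0.0851
finger_force: 0.0
```

Call:
move_arm(increments=[[0, 0, 0.4, 0, 1], [0, 0, 0.4, 0, 1], [0, 0, 0.3, 0, 1], [0, 0, 0.3, 0, 1], [0, 0, 0.2, 0, 1], [0, 0, 0, 0, 1]])

```text
time_s: 18.6
ee_pos: [0.5442, -0.2279, 0.0655]
tcp_rot: [[-0.314, 0.949, -0.001], [0.949, 0.314, 0.001], [0.001, -0.001, -1.0]]
force: [-0.8, 0.6, 0.4]
grip_width: 0.0853
finger_force: 0.0
```

Call:
move_arm(increments=[[0, 0, 0.1, 0, 0.5], [0, 0, 0, 0, 0.4], [0, 0, 0, 0, 0.35], [0, 0, 0, 0, 0.3], [0, 0, 0, 0, 0.26], [0, 0, 0, 0, 0.23], [0, 0, 0, 0, 0.2], [0, 0, 0, 0, 0.17], [0, 0, 0, 0, 0], [0, 0, 0, 0, 0], [0, 0, 0, 0, 0]], squeeze=25)

```text
time_s: 19.52
ee_pos: [0.5457, -0.2282, 0.0645]
tcp_rot: [[-0.314, 0.949, 0.002], [0.949, 0.314, 0.0], [-0.001, 0.002, -1.0]]
force: [3.1, 1.9, 2.8]
grip_width: 0.0154
finger_force: 25.5
```

Run:
```python
from h import *
np.set_printoptions(precision=4,suppress=True)
o=get_obs();print({k:o[k] for k in('time_s','ee_pos','force','torque','grip_width','finger_force')})
```

```text
{'time_s': 19.5167, 'ee_pos': array([ 0.5457, -0.2282,  0.0645]), 'force': array([3.0721, 1.8912, 2.8467]), 'torque': array([ 0.5021, -0.8144, -0.2493]), 'grip_width': 0.015418329936393369, 'finger_force': 25.501491129398346}
```

Call:
move_arm(increments=[[0, 0.08, 0, 0, 0], [0, 0, 0, 0, 0], [0, 0, 0, 0, 0], [0, 0, 0, 0, 0], [0, 0, -0.1, 0, 0], [0, 0, -0.1, 0, 0], [0, 0, -0.1, 0, 0], [0, 0, -0.1, 0, 0], [0, 0, 0, 0, 0]], squeeze=100)

```text
time_s: 20.27
ee_pos: [0.546, -0.2276, 0.0737]
tcp_rot: [[-0.314, 0.949, -0.001], [0.949, 0.314, 0.0], [0.001, -0.001, -1.0]]
force: [-0.1, -0.5, -6.2]
grip_width: 0.0131
finger_force: 97.8
```

Run:
```python
from h import *
np.set_printoptions(precision=4,suppress=True)
o=get_obs();print({k:o[k] for k in('time_s','ee_pos','force','torque','grip_width','finger_force')})
```

```text
{'time_s': 20.2667, 'ee_pos': array([ 0.546 , -0.2276,  0.0737]), 'force': array([-0.0964, -0.5422, -6.2387]), 'torque': array([-0.0422, -0.0044, -0.0202]), 'grip_width': 0.0131047147545076, 'finger_force': 97.82876014709473}
```

Call:
move_arm(increments=[[0, 0, -0.1, 0, 0], [0, 0, -0.15, 0, 0], [0, 0, -0.2, 0, 0], [0, 0, -0.25, 0, 0], [0, 0, -0.25, 0, 0], [0, 0, -0.25, 0, 0], [0, 0, -0.25, 0, 0], [0, 0, -0.25, 0, 0], [0, 0, -0.25, 0, 0], [0, 0, -0.25, 0, 0], [0, 0, -0.25, 0, 0], [0, 0, -0.25, 0, 0], [0, 0, -0.25, 0, 0], [0, 0, -0.2, 0, 0], [0, 0, -0.2, 0, 0], [0, 0, -0.15, 0, 0], [0, 0, -0.1, 0, 0], [0, 0, 0, 0, 0], [0, 0, 0, 0, 0], [0, 0, 0, 0, 0]])

```text
time_s: 21.93
ee_pos: [0.5464, -0.2275, 0.1636]
tcp_rot: [[-0.314, 0.949, -0.001], [0.949, 0.314, 0.0], [0.001, -0.0, -1.0]]
force: [-0.3, 0.4, -7.2]
grip_width: 0.013
finger_force: 97.9
```

Run:
```python
from h import *
np.set_printoptions(precision=4,suppress=True,linewidth=150)
o=get_obs();print({k:o[k] for k in('time_s','ee_pos','force','torque','grip_width','finger_force','dq')})
for n in('side','top'):
    im=get_image(n);cv2.imwrite(f'pics/{n}7.png',im)
    for th in('rack','rack_grip','tray','specimen_tall','specimen_wide','specimen_small','door_push'):
        print(n,th,[(np.round(d['pixel'],1).tolist(),round(d['confidence'],2)) for d in landmark_of(n,th)[:3]])
e=np.array([.544,-.2285,0])
yr=np.array([-.312,.95,0])
print('expected grip side z=.2',proj('side',e+[0,0,.2]),'z=.103',proj('side',e+[0,0,.103]))
print('rack origin @.1',proj('side',e+[0,0,.1]),[proj('side',e+k*.054*yr+[0,0,.114]) for k in(-1,0,1)])
for c in cut_out('side','rack')[:2]:
    q=np.argwhere(c['pixels'])[:,::-1].astype(np.float32);print(c['confidence'],len(q),cv2.minAreaRect(q))
```

```text
{'time_s': 21.9333, 'ee_pos': array([ 0.5464, -0.2275,  0.1636]), 'force': array([-0.3356,  0.441 , -7.2182]), 'torque': array([-0.021,  0.036, -0.032]), 'grip_width': 0.013026682533186461, 'finger_force': 97.90411591529846, 'dq': array([ 0.    ,  0.0024, -0.0019, -0.0008, -0.0002,  0.0015])}
side rack [([401.0, 288.3], 0.94), ([342.6, 240.9], 0.3)]
side rack_grip [([406.8, 258.1], 0.59)]
side tray [([390.4, 317.2], 0.75), ([342.9, 244.1], 0.38)]
side specimen_tall [([425.2, 287.8], 0.77)]
side specimen_wide [([322.5, 296.8], 0.78), ([361.6, 355.3], 0.77), ([327.6, 359.2], 0.61)]
side specimen_small [([398.4, 284.4], 0.73), ([427.9, 290.5], 0.36), ([398.5, 292.2], 0.35)]
side door_push [([275.1, 177.9], 0.7)]
top rack [([411.5, 249.6], 0.76), ([390.4, 262.1], 0.58)]
top rack_grip [([419.4, 247.8], 0.97)]
top tray []
top specimen_tall [([322.7, 204.0], 0.4)]
top specimen_wide [([340.9, 269.5], 0.77), ([388.2, 258.8], 0.55)]
top specimen_small []
top door_push []
expected grip side z=.2 [403.9481 260.5449] z=.103 [398.4438 290.3015]
rack origin @.1 [398.2843 291.1636] [array([425.0588, 291.3822]), array([399.0338, 287.1119]), array([373.3086, 282.8908])]
0.72 1602 ((401.7747497558594, 275.63916015625), (87.15874481201172, 45.83370590209961), 9.211027145385742)
```

Call:
move_arm(increments=[[0, 0, 0, 0, 0], [0, 0, 0, 0, 0], [0, 0, 0, 0, 0], [0, 0, 0, 0, 0], [0, 0, 0, 0, 0], [0, 0, 0, 0, 0], [0, 0, 0, 0, 0], [0, 0, 0, 0, 0], [0, 0, 0, 0, 0], [0, 0, 0, 0, 0], [0, 0, 0, 0, 0], [0, 0, 0, 0, 0], [0, 0, 0, 0, 0], [0, 0, 0, 0, 0], [0, 0, 0, 0, 0], [0, 0, 0, 0, 0]])

```text
time_s: 24.12
ee_pos: [0.5466, -0.2276, 0.164]
tcp_rot: [[-0.314, 0.949, 0.0], [0.949, 0.314, -0.0], [-0.0, 0.0, -1.0]]
force: [-0.0, -0.4, -6.6]
grip_width: 0.0133
finger_force: 97.9
```

Call:
move_arm(increments=[[0, 0, 0, 0, 0], [0, 0, 0, 0, 0], [0, 0, 0, 0, 0], [0, 0, 0, 0, 0], [0, 0, 0, 0, 0], [0, 0, 0, 0, 0], [0, 0, 0, 0, 0], [0, 0, 0, 0, 0], [0, 0, 0, 0, 0], [0, 0, 0, 0, 0], [0, 0, 0, 0, 0], [0, 0, 0, 0, 0], [0, 0, 0, 0, 0], [0, 0, 0, 0, 0], [0, 0, 0, 0, 0], [0, 0, 0, 0, 0]])

```text
time_s: 25.45
ee_pos: [0.5466, -0.2276, 0.164]
tcp_rot: [[-0.314, 0.949, 0.0], [0.949, 0.314, -0.0], [-0.0, 0.0, -1.0]]
force: [0.3, 0.6, -7.2]
grip_width: 0.0133
finger_force: 97.9
```

Run:
```python
from h import *
get_image('side');print(landmark_of('side','rack')[:1],get_obs()['force'],get_obs()['ee_pos'])
print(job_done())
```

```text
[{'pixel': [398.6, 291.1], 'confidence': 0.58}] [ 0.13294749  0.19262909 -7.55846655] [ 0.54663811 -0.22756367  0.16400271]
the job is handed in; nothing more can be done
None
```

The job is handed in, with no verdict returned: the door was pushed shut until its catch clicked (my first push passed over it without touching), and the loaded rack is held level and still about 10 cm above its tray.

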